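# Line up the reagent jars by height

## Robot

A 6-joint arm with a two-finger parallel gripper is mounted at the origin on the work surface. World frame = base frame: x ahead of the robot, y to its left, z up, the work surface at z = 0. Lengths are in m, angles in degrees, forces in N, time in s.
With the tool pointing down it reaches from about 0.35 to 0.875 m from the base axis. Payload 4.2 kg.
Tool frame: the origin (TCP) lies on the centre line of the jaws, within the pads' length; the fingertips stand 19 mm ahead of it and the grasp point (between the pads) is the TCP; z points along the fingers, y is the line along which they close (so a half turn about z gives the same grasp; the last joint's range is limited). The gripper opens to 87 mm and grips with 3 to 60 N. Pads are 19 mm wide; open, the fingers measure 117 mm over their backs; the gripper's body (75 mm by 190 mm) begins 51 mm behind the grasp point.
Start: joints at [87.41, 22.042, 0.453, 0, -68.411, -14.817], TCP at [0.187, 0.596, 0.221] pointing down, gripper open.
Joint ranges: [-179.83, 179.83], [-69.29, 118.12], [-61.27, 80.66], [-181.25, 117.63], [-171.15, -9.14], [-177.46, 177.46]. Speed limits (degrees/s): [159.86, 159.86, 180, 180, 180, 180].

## Interface

Orientations are given as a 3x3 rotation matrix whose columns are the frame's x, y, z axes.
In Python, from station import sense, capture, finish_job, search_frame, masks_of gives the robot as it stands.
- The arm moves only by the tool drive_tool, never from a script. Its argument "rows" is a list of rows, each a list of 7 numbers: the opening in per cent of the stroke, from 0 (shut) to 100 (fully open), then the shift along the world's x, y, z in mm, then the turn, a rotation vector about the world's x, y, z in rad. In form: [[fingers, dx, dy, dz, wx, wy, wz], ...]. A call has 1 to 5 rows; each row shifts and turns the commanded pose from where the row before left it; what a row does not reach is not made up. A row lasts 1/12 s, in which the tool goes at most 41.7 mm and 7.16 degrees, less where a joint would pass 70% of its speed; a pose out of reach is approached as far as the arm can. A call is refused whole if a number of a shift passes 41.7 or a number of a turn 0.125, either way. A call with a gripper value outside its range is refused whole. The fingers move at their own pace and stop on an object; the grip force is fixed at half the most. Time passes only in rows, so rows that do not move let the fingers close. It gives the time, the measured TCP pose, the force, the opening and the grip force at its end, in the units of the state.
- sense(): the state, without advancing time (a new reading comes with each control period).
- capture(name): name is "scene" or "top"; returns a dict with "frame" (420x560x3 uint8, red, green, blue), "z_map" (420x560 float32, m along the optical axis (not along the pixel's ray), 0 where there is no reading), "fx", "fy", "cx", "cy" (pixels), "R" (3x3) and "t" (3): a world point X has camera coordinates R X + t. Camera axes: x right, y down, z forward; pixel columns grow to the right and rows downward; lengths in m; the calibration is good to about 2 mm. A picture is of the moment at which its call begins.
- finish_job(): hands the job in; it is judged then, once.
Trained networks look in a picture, given as the dict that the camera call returned (one of the last four; its "shot" number tells which), for a name from the list of things; names that differ only in an ending like _2 or _b are one class to them, and where a whole thing is asked for, a point or a joint stands for the part that bears it (a point fixed in the world has none). Each returns a list of dicts, best first, with "p" (0 to 1); they miss things now and then, are a little off and sometimes report something else, mostly with a low value. They report only what shows in the picture. A call takes as long as a camera call. They do not tell look-alikes from the thing itself.
- search_frame(label, picture): "xy" ([column, row] in pixels, amid what is visible of it).
- masks_of(label, picture): "region" (420x560 bool, what is visible of it) and "xy" ([column, row] in pixels, amid what is visible of it).
The state is a dict: "time_s": time; "joints": joint angles; "joint_velocities": joint speeds; "effort": joint torques, N m; "tcp_pos": TCP position; "ee_rot": TCP orientation; "wrist_force": force on the tool from outside, world axes, zero at the start; "moment": the same for the moment, N m; "gripper_width": opening from 0.0 (shut) to 1.0 (fully open); "gripper_force": force on a finger pad.
Only numpy, scipy, OpenCV 4.12 (cv2) and the standard library are available. Lean on these libraries where they do the work, as an engineer would, in place of code of your own. Each camera call takes 0.05 s, during which the arm holds its last target. There are 200 camera calls.

## Task

Tidy the reagent jars: line up the four white jars on the grey riser in order of height, one upright in the middle of each round mark, with the tallest on the blue mark at one end and the heights falling step by step to the shortest at the other end. Set each jar down gently without dropping or tipping it, leave the brown bottle and the glass beaker where they stand, and let go of everything at the end.

Things in the scene. Friction and masses are not known exactly. Their poses are not given: they have to be found in the camera images.
- jar_red: Round white plastic reagent jar with a red screw lid and a red band below it, the tallest of the four: 120 mm high, 46 mm in diameter from top to bottom (lid: the top 22 mm), about 200 g (+-30 %), loose, standing upright on the bench (z = 0) at the start. Origin: centre of its underside; z up along its axis.
- jar_yellow: Round white plastic reagent jar with a yellow screw lid and a yellow band below it, the second tallest of the four: 100 mm high, 46 mm in diameter from top to bottom (lid: the top 22 mm), about 170 g (+-30 %), loose, standing upright on the bench (z = 0) at the start. Origin: centre of its underside; z up along its axis.
- jar_black: Round white plastic reagent jar with a black screw lid and a black band below it, the third tallest of the four: 80 mm high, 46 mm in diameter from top to bottom (lid: the top 22 mm), about 140 g (+-30 %), loose, standing upright on the bench (z = 0) at the start. Origin: centre of its underside; z up along its axis.
- jar_violet: Round white plastic reagent jar with a violet screw lid and a violet band below it, the shortest of the four: 60 mm high, 46 mm in diameter from top to bottom (lid: the top 22 mm), about 110 g (+-30 %), loose, standing upright on the bench (z = 0) at the start. Origin: centre of its underside; z up along its axis.
- mark_blue: The blue mark, at one end of the row, left or right: the place of the tallest jar. Flat 60 mm disc on the grey riser (fixed slab 370 x 110 mm, top 30 mm above the bench, where a jar's underside will rest); four marks in a straight row, 85 mm apart. Origin: disc centre, at the riser's top; y along the row, x across it.
- mark_mid_left: The white mark that is second from the left (the +y end) of the row; which middle mark is next to the blue one varies. Flat 60 mm disc on the grey riser (fixed slab 370 x 110 mm, top 30 mm above the bench, where a jar's underside will rest); four marks in a straight row, 85 mm apart. Origin: disc centre, at the riser's top; y along the row, x across it.
- mark_mid_right: The white mark that is third from the left (+y end) of the row; which middle mark is next to the blue one varies. Flat 60 mm disc on the grey riser (fixed slab 370 x 110 mm, top 30 mm above the bench, where a jar's underside will rest); four marks in a straight row, 85 mm apart. Origin: disc centre, at the riser's top; y along the row, x across it.
- mark_end: The white mark at the end of the row opposite to the blue one: the place of the shortest jar. Flat 60 mm disc on the grey riser (fixed slab 370 x 110 mm, top 30 mm above the bench, where a jar's underside will rest); four marks in a straight row, 85 mm apart. Origin: disc centre, at the riser's top; y along the row, x across it.
- amber_bottle: Bystander: brown glass bottle with a black cap, 60 mm in diameter, 120 mm high, loose, beside the riser, to be left alone. Origin: centre of its underside.
- beaker: Bystander: empty clear glass beaker, 68 mm in diameter, 85 mm high, loose, beside the riser, to be left alone. Origin: centre of its underside.
Things that resemble listed ones, but are neither listed nor needed, are in the scene too. What is shaped like the jar_red but green or turquoise is not meant.

How it is judged (in metres and radians):
At the end, for the whole second after the job is handed in: Jars from the blue mark on: red (tallest), yellow, black, violet (shortest), each within 12 mm of its mark's centre, standing on the riser (underside 25 to 36 mm above the bench), upright within 0.1 rad, at rest (under 0.02 m/s) and released (horizontal distance between jar_red and mark_blue below 0.012 m and horizontal distance between jar_violet and mark_end below 0.012 m and ((horizontal distance between mark_blue and mark_mid_left below 0.125 m and horizontal distance between jar_yellow and mark_mid_left below 0.012 m and horizontal distance between jar_black and mark_mid_right below 0.012 m) or (horizontal distance between mark_blue and mark_mid_right below 0.125 m and horizontal distance between jar_yellow and mark_mid_right below 0.012 m and horizontal distance between jar_black and mark_mid_left below 0.012 m)) and height (world z) of jar_red between 0.025 and 0.036 m and angle between each of jar_red, jar_yellow, jar_black, jar_violet's own z axis and vertical below 0.1 rad and linear speed of each of jar_red, jar_yellow, jar_black, jar_violet below 0.02 m/s and contact force between the fingers and jar_red below 0.05 N and height (world z) of jar_yellow between 0.025 and 0.036 m and contact force between the fingers and jar_yellow below 0.05 N and height (world z) of jar_black between 0.025 and 0.036 m and contact force between the fingers and jar_black below 0.05 N and height (world z) of jar_violet between 0.025 and 0.036 m and contact force between the fingers and jar_violet below 0.05 N); the robot touches nothing.
It fails at once if the amber bottle is shifted by more than 20 mm or tipped (distance of amber_bottle from where it was at the start of the episode above 0.02 m or angle between amber_bottle's own z axis and vertical above 0.35 rad).
It fails at once if the beaker is shifted by more than 20 mm or tipped (distance of beaker from where it was at the start of the episode above 0.02 m or angle between beaker's own z axis and vertical above 0.35 rad).
It fails at once if a jar is tipped by more than about 35 degrees (angle between any of jar_red, jar_yellow, jar_black, jar_violet's own z axis and vertical above 0.6 rad).
It fails at once if a jar is dropped or thrown (moves faster than 0.6 m/s, a fall of about 18 mm, while not held) ((contact force between the fingers and jar_red below 0.05 N and linear speed of jar_red above 0.6 m/s) or (contact force between the fingers and jar_yellow below 0.05 N and linear speed of jar_yellow above 0.6 m/s) or (contact force between the fingers and jar_black below 0.05 N and linear speed of jar_black above 0.6 m/s) or (contact force between the fingers and jar_violet below 0.05 N and linear speed of jar_violet above 0.6 m/s)).
It also fails if it takes over 112 s, if anything falls off the work surface, if the arm or the gripper's body presses on something with over 40 N, if the wrist force passes 120 N, or if a joint passes its speed limit or range.

## Working session

There is one attempt and no reset: what is moved stays moved. The work goes in short steps, Python scripts to look and compute and a tool call to move; the robot and the scene stay as the last step left them, time stands still between calls to the robot, and variables do not carry over. Pictures are saved under pics/ and viewed, at most 14 in all, crops included, and the job is handed in when it is done.

Besides the shell and the picture viewer there is one more tool, called after "Emit:" as name(argument=value, ...), one argument or row to a line, values as JSON. drive_tool: Moves the arm, as the interface text tells. Its arguments: {"type":"object","properties":{"rows":{"type":"array"}},"required":["rows"]}

```bash
mkdir -p pics
cat > h.py <<'E'
import numpy as np, cv2
from station import sense, capture, finish_job, search_frame, masks_of
def cloud(c):
    z=c["z_map"]; v,u=np.mgrid[:z.shape[0],:z.shape[1]]
    P=np.stack([(u-c["cx"])/c["fx"]*z,(v-c["cy"])/c["fy"]*z,z],-1)
    W=(P-np.array(c["t"]).ravel())@np.array(c["R"])
    W[z<=0]=np.nan
    return W
def save(c,n,s=1): cv2.imwrite(f"pics/{n}.png",cv2.resize(c["frame"][...,::-1],None,fx=s,fy=s))
E
python3 - <<'E'
from h import *
for n in("scene","top"):
    c=capture(n); save(c,n+"0",1.4); W=cloud(c)
    print(n, "campos",-np.array(c["R"]).T@np.array(c["t"]).ravel())
    for l in "jar_red jar_yellow jar_black jar_violet mark_blue mark_mid_left mark_mid_right mark_end amber_bottle beaker".split():
        for m in masks_of(l,c)[:3]:
            r=m["region"]; p=W[r]; p=p[~np.isnan(p[:,0])]
            if len(p)==0: continue
            top=p[p[:,2]>np.percentile(p[:,2],98)-.006]
            print(l,round(m["p"],2),np.round(m["xy"]),r.sum(),"med",np.round(np.median(p,0),3),"topc",np.round((top.min(0)+top.max(0))/2,3),"n",len(top))
print(sense()["ee_rot"])
E
```

```text
scene campos [ 0.86538208 -0.59931122  0.72400815]
jar_red 0.85 [241. 178.] 768 med [0.4   0.009 0.079] topc [0.391 0.022 0.119] n 179
jar_red 0.71 [258. 150.] 685 med [0.364 0.138 0.074] topc [0.355 0.151 0.119] n 135
jar_red 0.6 [279. 164.] 497 med [0.463 0.079 0.102] topc [0.461 0.094 0.12 ] n 168
jar_yellow 0.85 [197. 261.] 882 med [ 0.474 -0.253  0.073] topc [ 0.463 -0.243  0.099] n 311
jar_black 0.62 [305. 145.] 450 med [0.453 0.248 0.052] topc [0.448 0.262 0.08 ] n 126
jar_violet 0.71 [245. 224.] 517 med [ 0.467 -0.086  0.049] topc [ 0.46  -0.076  0.06 ] n 216
jar_violet 0.2 [368. 186.] 230 med [0.676 0.204 0.031] topc [0.676 0.204 0.031] n 228
mark_blue 0.49 [369. 188.] 231 med [0.677 0.204 0.031] topc [0.677 0.204 0.031] n 230
mark_mid_left 0.65 [354. 205.] 291 med [0.666 0.118 0.031] topc [0.665 0.118 0.031] n 288
mark_mid_right 0.77 [330. 221.] 366 med [0.652 0.035 0.031] topc [0.652 0.035 0.031] n 364
mark_mid_right 0.46 [279. 164.] 500 med [0.463 0.079 0.1  ] topc [0.461 0.093 0.12 ] n 160
mark_end 0.78 [313. 245.] 386 med [ 0.64  -0.05   0.031] topc [ 0.64  -0.049  0.03
[... 750 characters left out ...]
5  0.061] n 240
mark_blue 0.74 [198. 157.] 386 med [0.674 0.203 0.03 ] topc [0.674 0.204 0.033] n 291
mark_mid_left 0.81 [233. 160.] 398 med [0.664 0.118 0.03 ] topc [0.664 0.117 0.033] n 314
mark_mid_right 0.73 [263. 164.] 409 med [0.652 0.034 0.03 ] topc [0.652 0.035 0.032] n 317
mark_end 0.98 [296. 174.] 400 med [ 0.64 -0.05  0.03] topc [ 0.639 -0.049  0.032] n 311
amber_bottle 0.7 [441. 189.] 717 med [ 0.586 -0.391  0.08 ] topc [ 0.596 -0.403  0.119] n 112
beaker 0.7 [119. 191.] 851 med [0.578 0.392 0.047] topc [0.574 0.383 0.085] n 128
[[ 9.54212107e-01 -2.99130833e-01 -1.08523670e-05]
 [-2.99130833e-01 -9.54212107e-01  1.06714434e-05]
 [-1.35476178e-05 -6.93654293e-06 -1.00000000e+00]]
```

View pics/scene0.png

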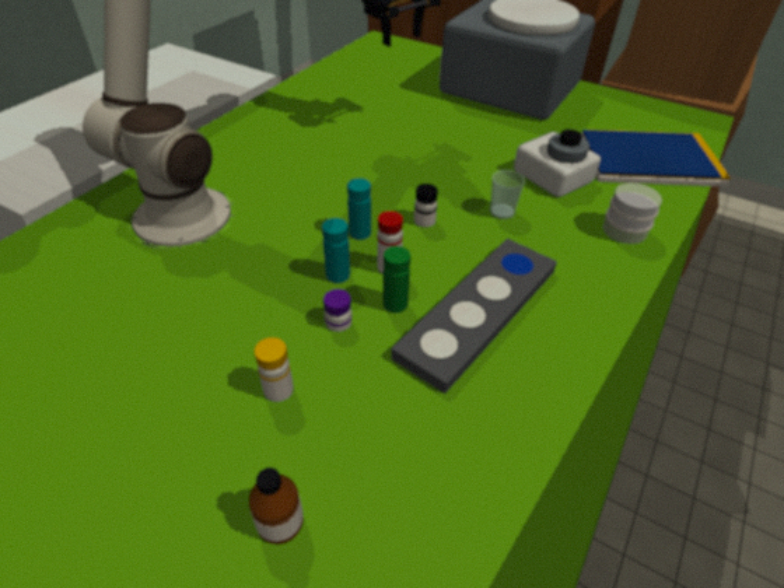

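View pics/top0.png

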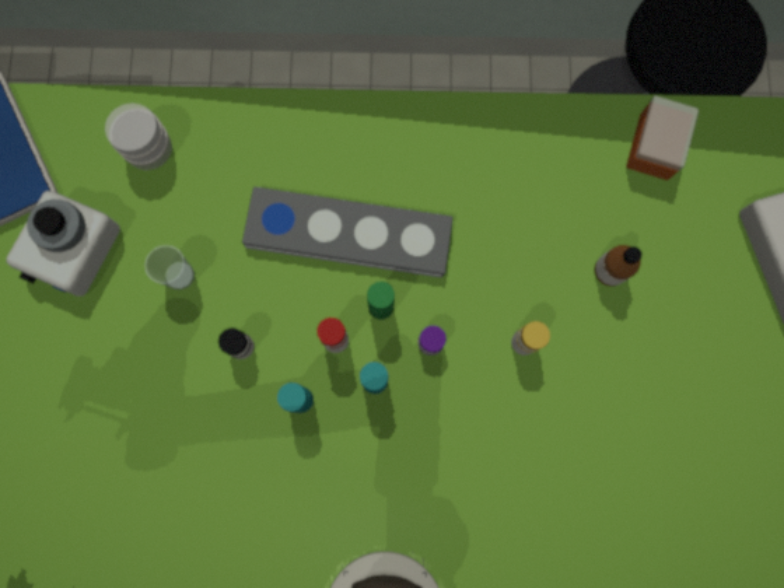

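The scene view shows red at (279,164), green at (283,200), two turquoise at (241,178) and (257,150), yellow (196,262), black (305,146) and violet (241,222). The blue mark is at the +y end, at (369,188). The top view agrees.

Things that could be taken for jar_red in the top view are green (271,214), turquoise (211,283), turquoise (267,269) and red (237,240). I choose the red-lidded one at (237,240). jar_black could be confused with the bottle's black cap at (451,182), so I choose (167,244). I'll check both in one crop.

Run:
```python
import cv2
a=cv2.imread("pics/top0.png"); cv2.imwrite("pics/crop0.png",cv2.resize(a[270:430,200:480],None,fx=2.5,fy=2.5))
```

```text
(no output)
```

View pics/crop0.png

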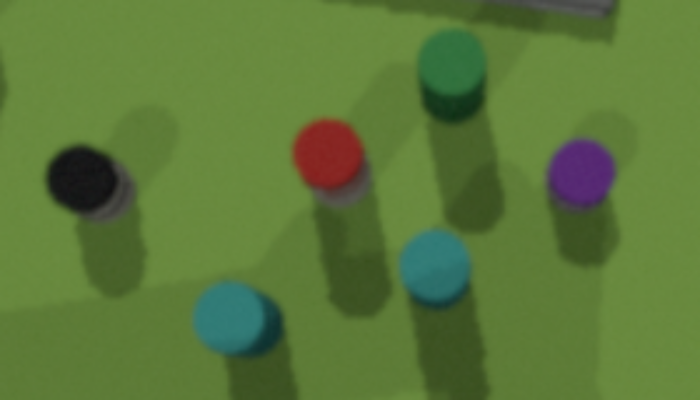

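Emit:
drive_tool(
  rows=[
    [100,17.3,-22.3,0,0,0,-0.094],
    [100,17.3,-22.3,0,0,0,-0.094],
    [100,17.3,-22.3,0,0,0,-0.094],
    [100,17.3,-22.3,0,0,0,-0.094],
    [100,17.3,-22.3,0,0,0,-0.094],
  ],
)

```text
time_s: 1.52
tcp_pos: [0.274, 0.4838, 0.2214]
ee_rot: [[0.712, -0.702, 0.0], [-0.702, -0.712, 0.0], [-0.0, -0.0, -1.0]]
wrist_force: [-0.4, 0.1, 0.4]
gripper_width: 1.001
gripper_force: 0.0
```

The crop shows the red-lidded jar with a white body at (328,153) and the black-lidded one with a white body at (82,178). The green and turquoise ones are one colour all over, so they are look-alikes.

Emit:
drive_tool(
  rows=[
    [100,17.3,-22.3,0,0,0,-0.094],
    [100,17.3,-22.3,0,0,0,-0.094],
    [100,17.3,-22.3,0,0,0,-0.094],
    [100,17.3,-22.3,0,0,0,-0.094],
    [100,17.3,-22.3,0,0,0,-0.094],
  ],
)

```text
time_s: 1.93
tcp_pos: [0.3606, 0.3722, 0.2215]
ee_rot: [[0.317, -0.948, 0.0], [-0.948, -0.317, 0.0], [-0.0, -0.0, -1.0]]
wrist_force: [0.2, -0.4, 0.9]
gripper_width: 1.003
gripper_force: 0.0
```

Emit:
drive_tool(
  rows=[
    [100,17.3,-22.3,0,0,0,-0.094],
    [100,17.3,-22.3,0,0,0,-0.094],
    [100,17.3,-22.3,0,0,0,-0.094],
    [100,17.3,-22.3,0,0,0,-0.094],
    [100,17.3,-22.3,0,0,0,-0.094],
  ],
)

```text
time_s: 2.35
tcp_pos: [0.4471, 0.2607, 0.2215]
ee_rot: [[-0.147, -0.989, 0.0], [-0.989, 0.147, 0.0], [-0.0, -0.0, -1.0]]
wrist_force: [0.5, 0.5, 0.1]
gripper_width: 1.0
gripper_force: 0.0
```

Emit:
drive_tool(
  rows=[
    [100,0,0,0,0,0,0],
    [100,0,0,0,0,0,0],
  ],
)

```text
time_s: 2.52
tcp_pos: [0.4471, 0.2608, 0.2213]
ee_rot: [[-0.145, -0.989, 0.0], [-0.989, 0.145, 0.0], [-0.0, -0.0, -1.0]]
wrist_force: [0.2, 1.1, -0.5]
gripper_width: 0.999
gripper_force: 0.0
```

Above the black jar. I'll descend to z = 0.050 and close.

Emit:
drive_tool(
  rows=[
    [100,0,1.5,-30,0,0,0],
    [100,0,0,-30,0,0,0],
    [100,0,0,-30,0,0,0],
    [100,0,0,-30,0,0,0],
    [100,0,0,-20,0,0,0],
  ],
)

```text
time_s: 2.93
tcp_pos: [0.4449, 0.2633, 0.0788]
ee_rot: [[-0.141, -0.99, -0.002], [-0.99, 0.141, -0.002], [0.002, 0.002, -1.0]]
wrist_force: [0.1, -0.2, 0.0]
gripper_width: 1.0
gripper_force: 0.0
```

Emit:
drive_tool(
  rows=[
    [100,0,0,-15,0,0,0],
    [100,0,0,-10,0,0,0],
    [100,0,0,-6,0,0,0],
    [70,0,0,0,0,0,0],
    [60,0,0,0,0,0,0],
  ],
)

```text
time_s: 3.35
tcp_pos: [0.4467, 0.2641, 0.0508]
ee_rot: [[-0.142, -0.99, 0.001], [-0.99, 0.142, 0.001], [-0.001, -0.001, -1.0]]
wrist_force: [-0.1, -0.3, -0.6]
gripper_width: 0.919
gripper_force: 0.0
```

Emit:
drive_tool(
  rows=[
    [50,0,0,0,0,0,0],
    [40,0,0,0,0,0,0],
    [20,0,0,0,0,0,0],
    [0,0,0,0,0,0,0],
    [0,0,0,0,0,0,0],
  ],
)

```text
time_s: 3.77
tcp_pos: [0.4466, 0.2635, 0.0507]
ee_rot: [[-0.143, -0.99, 0.001], [-0.99, 0.143, 0.001], [-0.001, -0.0, -1.0]]
wrist_force: [-1.1, 0.1, 0.3]
gripper_width: 0.551
gripper_force: 0.0
```

Emit:
drive_tool(
  rows=[
    [0,0,0,0,0,0,0],
    [0,0,0,0,0,0,0],
  ],
)

```text
time_s: 3.93
tcp_pos: [0.4465, 0.2634, 0.0505]
ee_rot: [[-0.142, -0.99, 0.0], [-0.99, 0.142, 0.0], [-0.0, -0.0, -1.0]]
wrist_force: [-1.0, 0.3, 2.3]
gripper_width: 0.522
gripper_force: 29.9
```

Gripped at 45.4 mm. I'll lift it and carry it to mark_mid_right at (0.652, 0.035).

Emit:
drive_tool(
  rows=[
    [0,0,0,10,0,0,0],
    [0,0,0,25,0,0,0],
    [0,0,0,30,0,0,0],
    [0,0,0,30,0,0,0],
    [0,5,-6,15,0,0,0],
  ],
)

```text
time_s: 4.35
tcp_pos: [0.4525, 0.2588, 0.1645]
ee_rot: [[-0.141, -0.99, 0.005], [-0.99, 0.141, 0.004], [-0.004, -0.004, -1.0]]
wrist_force: [0.2, 0.5, -0.7]
gripper_width: 0.524
gripper_force: 29.9
```

Emit:
drive_tool(
  rows=[
    [0,15,-17,0,0,0,0],
    [0,25,-28,0,0,0,0],
    [0,25,-28,0,0,0,0],
    [0,25,-28,0,0,0,0],
    [0,25,-28,0,0,0,0],
  ],
)

```text
time_s: 4.77
tcp_pos: [0.5671, 0.127, 0.1608]
ee_rot: [[-0.142, -0.99, -0.0], [-0.99, 0.142, 0.0], [-0.0, 0.0, -1.0]]
wrist_force: [0.0, 1.8, -1.5]
gripper_width: 0.527
gripper_force: 29.9
```

Emit:
drive_tool(
  rows=[
    [0,25,-28,0,0,0,0],
    [0,25,-28,0,0,0,0],
    [0,20,-22,0,0,0,0],
    [0,15,-15,0,0,0,0],
    [0,0,0,0,0,0,0],
  ],
)

```text
time_s: 5.18
tcp_pos: [0.6535, 0.032, 0.1597]
ee_rot: [[-0.147, -0.989, 0.0], [-0.989, 0.147, -0.001], [0.001, -0.0, -1.0]]
wrist_force: [1.1, 0.5, -1.3]
gripper_width: 0.517
gripper_force: 29.9
```

Emit:
drive_tool(
  rows=[
    [0,0,0,0,0,0,0],
  ],
)

```text
time_s: 5.27
tcp_pos: [0.6514, 0.0342, 0.1597]
ee_rot: [[-0.145, -0.989, -0.001], [-0.989, 0.145, -0.0], [0.0, 0.001, -1.0]]
wrist_force: [0.3, 0.8, -1.3]
gripper_width: 0.521
gripper_force: 29.9
```

Emit:
drive_tool(
  rows=[
    [0,0.5,0.5,-15,0,0,0],
    [0,0,0,-20,0,0,0],
    [0,0,0,-20,0,0,0],
    [0,0,0,-12,0,0,0],
    [0,0,0,-6,0,0,0],
  ],
)

```text
time_s: 5.68
tcp_pos: [0.6501, 0.0365, 0.0854]
ee_rot: [[-0.142, -0.99, -0.004], [-0.99, 0.142, -0.001], [0.001, 0.004, -1.0]]
wrist_force: [-0.7, -0.2, -2.0]
gripper_width: 0.522
gripper_force: 29.9
```

Emit:
drive_tool(
  rows=[
    [0,0,0,-3,0,0,0],
    [0,0,0,-1,0,0,0],
    [0,0,0,-1,0,0,0],
    [0,0,0,0,0,0,0],
    [0,0,0,0,0,0,0],
  ],
)

```text
time_s: 6.1
tcp_pos: [0.6524, 0.036, 0.0832]
ee_rot: [[-0.142, -0.99, 0.002], [-0.99, 0.142, 0.0], [-0.001, -0.002, -1.0]]
wrist_force: [0.9, -0.1, -1.6]
gripper_width: 0.524
gripper_force: 29.9
```

Emit:
drive_tool(
  rows=[
    [0,0,0,-1,0,0,0],
    [0,0,0,-1,0,0,0],
    [0,0,0,-0.5,0,0,0],
    [0,0,0,0,0,0,0],
    [0,0,0,0,0,0,0],
  ],
)

```text
time_s: 6.52
tcp_pos: [0.6522, 0.0359, 0.0806]
ee_rot: [[-0.142, -0.99, 0.001], [-0.99, 0.142, -0.0], [-0.0, -0.001, -1.0]]
wrist_force: [-2.0, 0.1, 3.3]
gripper_width: 0.523
gripper_force: 29.9
```

Contact, so I'll release, rise, and go to violet at (0.457, -0.075).

Emit:
drive_tool(
  rows=[
    [60,0,0,0,0,0,0],
    [80,0,0,0,0,0,0],
    [100,0,0,0,0,0,0],
    [100,0,0,0,0,0,0],
    [100,0,0,0,0,0,0],
  ],
)

```text
time_s: 6.93
tcp_pos: [0.6519, 0.0358, 0.0794]
ee_rot: [[-0.143, -0.99, -0.0], [-0.99, 0.143, -0.0], [0.0, 0.0, -1.0]]
wrist_force: [0.8, 0.4, -0.2]
gripper_width: 0.81
gripper_force: 0.0
```

Emit:
drive_tool(
  rows=[
    [100,0,0,10,0,0,0],
    [100,0,0,30,0,0,0],
    [100,0,0,35,0,0,0],
    [100,0,0,35,0,0,0],
    [100,-10,-6,10,0,0,0],
  ],
)

```text
time_s: 7.35
tcp_pos: [0.6462, 0.0306, 0.2071]
ee_rot: [[-0.141, -0.99, 0.013], [-0.99, 0.141, 0.001], [-0.003, -0.013, -1.0]]
wrist_force: [0.3, -1.0, 1.7]
gripper_width: 0.996
gripper_force: 0.0
```

Emit:
drive_tool(
  rows=[
    [100,-30,-17,0,0,0,0],
    [100,-35,-20,0,0,0,0],
    [100,-35,-20,0,0,0,0],
    [100,-35,-20,0,0,0,0],
    [100,-35,-20,0,0,0,0],
  ],
)

```text
time_s: 7.77
tcp_pos: [0.4701, -0.068, 0.2003]
ee_rot: [[-0.142, -0.99, 0.001], [-0.99, 0.142, -0.0], [-0.0, -0.001, -1.0]]
wrist_force: [0.2, -1.1, 0.2]
gripper_width: 0.998
gripper_force: 0.0
```

Emit:
drive_tool(
  rows=[
    [100,-15,-8,0,0,0,0],
    [100,0,0,0,0,0,0],
    [100,0,0,0,0,0,0],
  ],
)

```text
time_s: 8.02
tcp_pos: [0.4568, -0.0756, 0.201]
ee_rot: [[-0.143, -0.99, 0.003], [-0.99, 0.143, 0.0], [-0.001, -0.003, -1.0]]
wrist_force: [-0.3, 0.4, -0.8]
gripper_width: 0.998
gripper_force: 0.0
```

```bash
cat > look.py <<'E'
import sys
from h import *
M=dict(jar_red=(.6745,.204),jar_yellow=(.6648,.1177),jar_black=(.652,.0348),jar_violet=(.6395,-.0495))
n=sys.argv[1]
for cam in("top","scene"):
    c=capture(cam); save(c,f"{cam}_{n}",1.4); W=cloud(c)
    for l in M:
        for m in masks_of(l,c)[:3]:
            p=W[m["region"]]; p=p[~np.isnan(p[:,0])]
            if m["p"]<.4 or len(p)<50: continue
            top=p[p[:,2]>np.percentile(p[:,2],98)-.006]
            print(cam,l,round(m["p"],2),"topc",np.round((top.min(0)+top.max(0))/2,4),len(top),"goal",M[l])
E
python3 look.py 1
```

```text
top jar_red 0.9 topc [0.3875 0.0233 0.1211] 254 goal (0.6745, 0.204)
top jar_yellow 0.83 topc [ 0.459  -0.2413  0.1008] 240 goal (0.6648, 0.1177)
scene jar_red 0.82 topc [0.4628 0.0943 0.1191] 165 goal (0.6745, 0.204)
scene jar_red 0.7 topc [0.5215 0.0131 0.1193] 216 goal (0.6745, 0.204)
scene jar_red 0.67 topc [0.3892 0.0229 0.1193] 192 goal (0.6745, 0.204)
scene jar_yellow 0.67 topc [ 0.4631 -0.2434  0.0993] 320 goal (0.6648, 0.1177)
scene jar_black 0.58 topc [0.6535 0.035  0.1094] 232 goal (0.652, 0.0348)
scene jar_violet 0.73 topc [ 0.6406 -0.0487  0.0313] 398 goal (0.6395, -0.0495)
scene jar_violet 0.56 topc [ 0.4599 -0.0765  0.0596] 216 goal (0.6395, -0.0495)
```

The black jar stands on its mark at (0.6535, 0.035), top at 0.109. Next is violet, down to z = 0.040.

Emit:
drive_tool(
  rows=[
    [100,1,0,-30,0,0,0],
    [100,0,0,-30,0,0,0],
    [100,0,0,-30,0,0,0],
    [100,0,0,-30,0,0,0],
    [100,0,0,-20,0,0,0],
  ],
)

```text
time_s: 8.93
tcp_pos: [0.4566, -0.0752, 0.0573]
ee_rot: [[-0.143, -0.99, -0.003], [-0.99, 0.143, -0.0], [0.001, 0.003, -1.0]]
wrist_force: [-0.3, 0.5, -0.4]
gripper_width: 0.995
gripper_force: 0.0
```

Emit:
drive_tool(
  rows=[
    [100,0,0,-11,0,0,0],
    [100,0,0,-6,0,0,0],
    [100,0,0,-3,0,0,0],
    [70,0,0,0,0,0,0],
    [60,0,0,0,0,0,0],
  ],
)

```text
time_s: 9.35
tcp_pos: [0.4587, -0.075, 0.0404]
ee_rot: [[-0.142, -0.99, 0.002], [-0.99, 0.142, 0.0], [-0.0, -0.002, -1.0]]
wrist_force: [0.4, -0.3, 0.2]
gripper_width: 0.918
gripper_force: 0.0
```

Emit:
drive_tool(
  rows=[
    [50,0,0,0,0,0,0],
    [40,0,0,0,0,0,0],
    [20,0,0,0,0,0,0],
    [0,0,0,0,0,0,0],
    [0,0,0,0,0,0,0],
  ],
)

```text
time_s: 9.77
tcp_pos: [0.4581, -0.0751, 0.04]
ee_rot: [[-0.143, -0.99, 0.001], [-0.99, 0.143, 0.0], [-0.0, -0.001, -1.0]]
wrist_force: [0.3, -0.7, -0.3]
gripper_width: 0.555
gripper_force: 0.0
```

Emit:
drive_tool(
  rows=[
    [0,0,0,0,0,0,0],
    [0,0,0,0,0,0,0],
  ],
)

```text
time_s: 9.93
tcp_pos: [0.458, -0.0751, 0.04]
ee_rot: [[-0.142, -0.99, 0.0], [-0.99, 0.142, -0.0], [0.0, -0.0, -1.0]]
wrist_force: [-0.2, -0.3, 2.6]
gripper_width: 0.521
gripper_force: 30.0
```

Emit:
drive_tool(
  rows=[
    [0,0,0,10,0,0,0],
    [0,0,0,25,0,0,0],
    [0,0,0,30,0,0,0],
    [0,0,0,30,0,0,0],
    [0,6,1,15,0,0,0],
  ],
)

```text
time_s: 10.35
tcp_pos: [0.4645, -0.0742, 0.1529]
ee_rot: [[-0.142, -0.99, 0.004], [-0.99, 0.142, 0.0], [-0.001, -0.004, -1.0]]
wrist_force: [1.5, 0.8, -2.3]
gripper_width: 0.52
gripper_force: 30.0
```

Emit:
drive_tool(
  rows=[
    [0,20,3,0,0,0,0],
    [0,30,4,0,0,0,0],
    [0,35,5,0,0,0,0],
    [0,35,5,0,0,0,0],
    [0,30,4,0,0,0,0],
  ],
)

```text
time_s: 10.77
tcp_pos: [0.6157, -0.0528, 0.1493]
ee_rot: [[-0.142, -0.99, 0.0], [-0.99, 0.142, 0.0], [-0.0, 0.0, -1.0]]
wrist_force: [0.2, 1.2, -0.7]
gripper_width: 0.521
gripper_force: 30.0
```

Emit:
drive_tool(
  rows=[
    [0,18,3,0,0,0,0],
    [0,7.5,1,0,0,0,0],
    [0,0,0,0,0,0,0],
    [0,0,0,-15,0,0,0],
    [0,0,0,-20,0,0,0],
  ],
)

```text
time_s: 11.18
tcp_pos: [0.6395, -0.0492, 0.1162]
ee_rot: [[-0.143, -0.99, 0.003], [-0.99, 0.143, 0.0], [-0.001, -0.003, -1.0]]
wrist_force: [-0.9, 0.7, -1.3]
gripper_width: 0.522
gripper_force: 30.0
```

Emit:
drive_tool(
  rows=[
    [0,0,0,-20,0,0,0],
    [0,0,0,-13,0,0,0],
    [0,0,0,-6,0,0,0],
    [0,0,0,-2,0,0,0],
    [0,0,0,0,0,0,0],
  ],
)

```text
time_s: 11.6
tcp_pos: [0.6389, -0.0493, 0.074]
ee_rot: [[-0.142, -0.99, -0.0], [-0.99, 0.142, -0.0], [0.0, 0.0, -1.0]]
wrist_force: [0.3, 0.4, -0.1]
gripper_width: 0.522
gripper_force: 30.0
```

Emit:
drive_tool(
  rows=[
    [0,0,0,-1,0,0,0],
    [0,0,0,0,0,0,0],
    [0,0,0,0,0,0,0],
  ],
)

```text
time_s: 11.85
tcp_pos: [0.6399, -0.0491, 0.0738]
ee_rot: [[-0.142, -0.99, 0.002], [-0.99, 0.142, 0.0], [-0.0, -0.002, -1.0]]
wrist_force: [0.0, 1.0, -0.2]
gripper_width: 0.523
gripper_force: 30.0
```

Emit:
drive_tool(
  rows=[
    [0,0,0,-1.5,0,0,0],
    [0,0,0,-1,0,0,0],
    [0,0,0,-0.7,0,0,0],
    [0,0,0,0,0,0,0],
    [0,0,0,0,0,0,0],
  ],
)

```text
time_s: 12.27
tcp_pos: [0.6395, -0.0491, 0.07]
ee_rot: [[-0.142, -0.99, 0.0], [-0.99, 0.142, -0.0], [0.0, -0.0, -1.0]]
wrist_force: [-1.7, -0.4, 2.2]
gripper_width: 0.521
gripper_force: 30.0
```

Emit:
drive_tool(
  rows=[
    [60,0,0,0,0,0,0],
    [80,0,0,0,0,0,0],
    [100,0,0,0,0,0,0],
    [100,0,0,0,0,0,0],
    [100,0,0,0,0,0,0],
  ],
)

```text
time_s: 12.68
tcp_pos: [0.6394, -0.0491, 0.0693]
ee_rot: [[-0.143, -0.99, -0.0], [-0.99, 0.143, -0.0], [0.0, 0.0, -1.0]]
wrist_force: [0.2, -0.9, -0.2]
gripper_width: 0.813
gripper_force: 0.0
```

Emit:
drive_tool(
  rows=[
    [100,0,0,10,0,0,0],
    [100,0,0,30,0,0,0],
    [100,0,0,35,0,0,0],
    [100,0,0,35,0,0,0],
    [100,-8.5,-9,20,0,0,0],
  ],
)

```text
time_s: 13.1
tcp_pos: [0.6338, -0.0574, 0.2049]
ee_rot: [[-0.14, -0.99, 0.008], [-0.99, 0.14, -0.001], [-0.001, -0.008, -1.0]]
wrist_force: [0.7, -0.3, 0.3]
gripper_width: 0.999
gripper_force: 0.0
```

Emit:
drive_tool(
  rows=[
    [100,-25,-27,0,0,0,0],
    [100,-26,-28,0,0,0,0],
    [100,-26,-28,0,0,0,0],
    [100,-26,-28,0,0,0,0],
    [100,-26,-28,0,0,0,0],
  ],
)

```text
time_s: 13.52
tcp_pos: [0.5006, -0.1981, 0.2006]
ee_rot: [[-0.142, -0.99, 0.001], [-0.99, 0.142, -0.0], [0.0, -0.001, -1.0]]
wrist_force: [1.0, -0.5, -0.7]
gripper_width: 0.999
gripper_force: 0.0
```

Emit:
drive_tool(
  rows=[
    [100,-25,-28,0,0,0,0],
    [100,-16,-17,0,0,0,0],
    [100,0,0,0,0,0,0],
    [100,0,0,0,0,0,0],
  ],
)

```text
time_s: 13.85
tcp_pos: [0.4603, -0.2431, 0.2006]
ee_rot: [[-0.145, -0.989, 0.002], [-0.989, 0.145, -0.0], [0.0, -0.002, -1.0]]
wrist_force: [0.3, 0.3, 0.8]
gripper_width: 0.999
gripper_force: 0.0
```

Down to z = 0.070 on yellow.

Emit:
drive_tool(
  rows=[
    [100,0,0,-25,0,0,0],
    [100,0,0,-30,0,0,0],
    [100,0,0,-30,0,0,0],
    [100,0,0,-25,0,0,0],
    [100,0,0,-12,0,0,0],
  ],
)

```text
time_s: 14.27
tcp_pos: [0.46, -0.2408, 0.0746]
ee_rot: [[-0.142, -0.99, -0.005], [-0.99, 0.142, 0.001], [-0.001, 0.005, -1.0]]
wrist_force: [-0.7, -0.2, -0.6]
gripper_width: 1.003
gripper_force: 0.0
```

Emit:
drive_tool(
  rows=[
    [100,0,0,-6,0,0,0],
    [100,0,0,-2,0,0,0],
    [90,0,0,0,0,0,0],
    [70,0,0,0,0,0,0],
    [60,0,0,0,0,0,0],
  ],
)

```text
time_s: 14.68
tcp_pos: [0.462, -0.2422, 0.0708]
ee_rot: [[-0.142, -0.99, 0.003], [-0.99, 0.142, -0.001], [0.0, -0.003, -1.0]]
wrist_force: [-0.1, 0.5, -0.5]
gripper_width: 0.856
gripper_force: 0.0
```

Emit:
drive_tool(
  rows=[
    [50,0,0,0,0,0,0],
    [40,0,0,0,0,0,0],
    [20,0,0,0,0,0,0],
    [0,0,0,0,0,0,0],
    [0,0,0,0,0,0,0],
  ],
)

```text
time_s: 15.1
tcp_pos: [0.4609, -0.2422, 0.0698]
ee_rot: [[-0.142, -0.99, 0.0], [-0.99, 0.142, -0.0], [0.0, -0.0, -1.0]]
wrist_force: [0.0, 0.3, 1.2]
gripper_width: 0.522
gripper_force: 30.0
```

Emit:
drive_tool(
  rows=[
    [0,0,0,0,0,0,0],
    [0,0,0,0,0,0,0],
  ],
)

```text
time_s: 15.27
tcp_pos: [0.4609, -0.2422, 0.0698]
ee_rot: [[-0.142, -0.99, 0.0], [-0.99, 0.142, -0.0], [0.0, -0.0, -1.0]]
wrist_force: [-0.4, -0.8, 3.1]
gripper_width: 0.52
gripper_force: 30.0
```

Emit:
drive_tool(
  rows=[
    [0,0,0,12,0,0,0],
    [0,0,0,32,0,0,0],
    [0,0,0,38,0,0,0],
    [0,0,0,38,0,0,0],
    [0,5,8,20,0,0,0],
  ],
)

```text
time_s: 15.68
tcp_pos: [0.4669, -0.2353, 0.2138]
ee_rot: [[-0.143, -0.99, 0.005], [-0.99, 0.143, -0.002], [0.001, -0.006, -1.0]]
wrist_force: [0.7, -0.9, -1.0]
gripper_width: 0.522
gripper_force: 30.0
```

Emit:
drive_tool(
  rows=[
    [0,11,20,0,0,0,0],
    [0,18,32,0,0,0,0],
    [0,18,32,0,0,0,0],
    [0,18,32,0,0,0,0],
    [0,18,32,0,0,0,0],
  ],
)

```text
time_s: 16.1
tcp_pos: [0.549, -0.0845, 0.209]
ee_rot: [[-0.143, -0.99, -0.001], [-0.99, 0.143, 0.0], [-0.0, 0.001, -1.0]]
wrist_force: [0.3, -0.6, -1.3]
gripper_width: 0.522
gripper_force: 30.0
```

Emit:
drive_tool(
  rows=[
    [0,18,32,0,0,0,0],
    [0,18,32,0,0,0,0],
    [0,18,32,0,0,0,0],
    [0,18,32,0,0,0,0],
    [0,18,32,0,0,0,0],
  ],
)

```text
time_s: 16.52
tcp_pos: [0.639, 0.0756, 0.2085]
ee_rot: [[-0.143, -0.99, -0.002], [-0.99, 0.143, -0.0], [0.0, 0.002, -1.0]]
wrist_force: [0.1, -0.7, -2.3]
gripper_width: 0.523
gripper_force: 30.0
```

Emit:
drive_tool(
  rows=[
    [0,14,23,0,0,0,0],
    [0,8,14,0,0,0,0],
    [0,4,7,0,0,0,0],
    [0,0,0,0,0,0,0],
    [0,0,0,0,0,0,0],
  ],
)

```text
time_s: 16.93
tcp_pos: [0.6643, 0.1174, 0.2087]
ee_rot: [[-0.143, -0.99, -0.002], [-0.99, 0.143, -0.001], [0.001, 0.002, -1.0]]
wrist_force: [-0.7, -0.7, -1.0]
gripper_width: 0.523
gripper_force: 30.0
```

Emit:
drive_tool(
  rows=[
    [0,0,0,-15,0,0,0],
    [0,0,0,-25,0,0,0],
    [0,0,0,-25,0,0,0],
    [0,0,0,-20,0,0,0],
    [0,0,0,-12,0,0,0],
  ],
)

```text
time_s: 17.35
tcp_pos: [0.6628, 0.1158, 0.1101]
ee_rot: [[-0.145, -0.989, -0.004], [-0.989, 0.145, -0.001], [0.002, 0.004, -1.0]]
wrist_force: [0.9, 0.8, -3.2]
gripper_width: 0.519
gripper_force: 30.0
```

Emit:
drive_tool(
  rows=[
    [0,0,0,-5,0,0,0],
    [0,0,0,-2,0,0,0],
    [0,0,0,-1,0,0,0],
    [0,0,0,0,0,0,0],
    [0,0,0,0,0,0,0],
  ],
)

```text
time_s: 17.77
tcp_pos: [0.6657, 0.118, 0.1061]
ee_rot: [[-0.142, -0.99, 0.003], [-0.99, 0.142, 0.001], [-0.001, -0.002, -1.0]]
wrist_force: [0.4, -0.3, -1.7]
gripper_width: 0.52
gripper_force: 30.0
```

Emit:
drive_tool(
  rows=[
    [0,0,0,-2,0,0,0],
    [0,0,0,-1.5,0,0,0],
    [0,0,0,-1,0,0,0],
    [0,0,0,-1,0,0,0],
    [0,0,0,0,0,0,0],
  ],
)

```text
time_s: 18.18
tcp_pos: [0.665, 0.118, 0.0999]
ee_rot: [[-0.142, -0.99, 0.0], [-0.99, 0.142, -0.0], [0.0, -0.0, -1.0]]
wrist_force: [-2.3, 0.3, 3.0]
gripper_width: 0.52
gripper_force: 30.0
```

Emit:
drive_tool(
  rows=[
    [0,0,0,0,0,0,0],
  ],
)

```text
time_s: 18.27
tcp_pos: [0.665, 0.1179, 0.0999]
ee_rot: [[-0.142, -0.99, 0.0], [-0.99, 0.142, -0.0], [-0.0, -0.0, -1.0]]
wrist_force: [-1.8, 0.2, 2.9]
gripper_width: 0.522
gripper_force: 30.0
```

Contact. I'll release and go to red at (0.461, 0.0945).

Emit:
drive_tool(
  rows=[
    [60,0,0,0,0,0,0],
    [80,0,0,0,0,0,0],
    [100,0,0,0,0,0,0],
    [100,0,0,0,0,0,0],
    [100,0,0,0,0,0,0],
  ],
)

```text
time_s: 18.68
tcp_pos: [0.665, 0.1178, 0.0988]
ee_rot: [[-0.143, -0.99, 0.0], [-0.99, 0.143, -0.0], [0.0, -0.0, -1.0]]
wrist_force: [-0.6, 0.3, -0.1]
gripper_width: 0.811
gripper_force: 0.0
```

Emit:
drive_tool(
  rows=[
    [100,0,0,10,0,0,0],
    [100,0,0,30,0,0,0],
    [100,0,0,35,0,0,0],
    [100,0,0,25,0,0,0],
    [100,-10,-1,5,0,0,0],
  ],
)

```text
time_s: 19.1
tcp_pos: [0.6589, 0.1174, 0.2109]
ee_rot: [[-0.142, -0.99, 0.012], [-0.99, 0.142, 0.002], [-0.004, -0.012, -1.0]]
wrist_force: [1.1, 0.3, 0.7]
gripper_width: 0.992
gripper_force: 0.0
```

Emit:
drive_tool(
  rows=[
    [100,-30,-3,0,0,0,0],
    [100,-38,-4,0,0,0,0],
    [100,-38,-5,0,0,0,0],
    [100,-38,-5,0,0,0,0],
    [100,-30,-3,0,0,0,0],
  ],
)

```text
time_s: 19.52
tcp_pos: [0.4778, 0.0959, 0.204]
ee_rot: [[-0.143, -0.99, -0.001], [-0.99, 0.143, 0.0], [0.0, 0.001, -1.0]]
wrist_force: [-0.6, 0.6, 0.7]
gripper_width: 0.999
gripper_force: 0.0
```

Emit:
drive_tool(
  rows=[
    [100,-20,-2.5,0,0,0,0],
    [100,0,0,0,0,0,0],
    [100,0,0,0,0,0,0],
  ],
)

```text
time_s: 19.77
tcp_pos: [0.4604, 0.0943, 0.205]
ee_rot: [[-0.142, -0.99, 0.002], [-0.99, 0.142, 0.001], [-0.001, -0.002, -1.0]]
wrist_force: [0.7, -0.2, 0.1]
gripper_width: 0.999
gripper_force: 0.0
```

```bash
python3 look.py 2
```

```text
top jar_red 0.92 topc [0.3875 0.0233 0.1204] 289 goal (0.6745, 0.204)
top jar_red 0.86 topc [0.52   0.0145 0.1209] 272 goal (0.6745, 0.204)
top jar_red 0.65 topc [0.3523 0.1526 0.1201] 302 goal (0.6745, 0.204)
top jar_yellow 0.67 topc [0.5899 0.1039 0.3454] 244 goal (0.6648, 0.1177)
top jar_black 0.68 topc [0.6502 0.0357 0.1108] 266 goal (0.652, 0.0348)
top jar_violet 0.58 topc [ 0.639  -0.0493  0.0914] 226 goal (0.6395, -0.0495)
scene jar_red 0.73 topc [0.5224 0.0135 0.119 ] 211 goal (0.6745, 0.204)
scene jar_red 0.68 topc [0.3893 0.0223 0.1189] 183 goal (0.6745, 0.204)
scene jar_red 0.66 topc [0.4619 0.0933 0.1196] 174 goal (0.6745, 0.204)
scene jar_yellow 0.73 topc [0.6657 0.1165 0.1295] 200 goal (0.6648, 0.1177)
scene jar_black 0.65 topc [0.6522 0.0359 0.1096] 235 goal (0.652, 0.0348)
scene jar_violet 0.76 topc [ 0.6404 -0.0499  0.0899] 266 goal (0.6395, -0.0495)
```

The three placed jars are all within about 2 mm of their marks. Red next: down to z = 0.085.

Emit:
drive_tool(
  rows=[
    [100,0.5,0,-20,0,0,0],
    [100,0,0,-30,0,0,0],
    [100,0,0,-30,0,0,0],
    [100,0,0,-20,0,0,0],
    [100,0,0,-12,0,0,0],
  ],
)

```text
time_s: 20.68
tcp_pos: [0.4601, 0.0936, 0.0895]
ee_rot: [[-0.143, -0.99, -0.004], [-0.99, 0.143, -0.002], [0.003, 0.004, -1.0]]
wrist_force: [-0.0, 0.8, 0.3]
gripper_width: 1.0
gripper_force: 0.0
```

Emit:
drive_tool(
  rows=[
    [100,0,0,-6,0,0,0],
    [100,0,0,-2,0,0,0],
    [90,0,0,0,0,0,0],
    [70,0,0,0,0,0,0],
    [60,0,0,0,0,0,0],
  ],
)

```text
time_s: 21.1
tcp_pos: [0.4622, 0.0948, 0.085]
ee_rot: [[-0.142, -0.99, 0.002], [-0.99, 0.142, 0.001], [-0.001, -0.002, -1.0]]
wrist_force: [0.0, 0.2, -0.5]
gripper_width: 0.854
gripper_force: 0.0
```

Emit:
drive_tool(
  rows=[
    [50,0,0,0,0,0,0],
    [40,0,0,0,0,0,0],
    [20,0,0,0,0,0,0],
    [0,0,0,0,0,0,0],
    [0,0,0,0,0,0,0],
  ],
)

```text
time_s: 21.52
tcp_pos: [0.4613, 0.0943, 0.0842]
ee_rot: [[-0.143, -0.99, -0.0], [-0.99, 0.143, 0.0], [0.0, 0.0, -1.0]]
wrist_force: [-1.1, -0.2, 1.1]
gripper_width: 0.521
gripper_force: 29.9
```

Emit:
drive_tool(
  rows=[
    [0,0,0,0,0,0,0],
    [0,0,0,0,0,0,0],
  ],
)

```text
time_s: 21.68
tcp_pos: [0.4614, 0.0943, 0.0842]
ee_rot: [[-0.142, -0.99, -0.0], [-0.99, 0.142, -0.0], [0.0, 0.0, -1.0]]
wrist_force: [-2.2, -0.5, 2.0]
gripper_width: 0.524
gripper_force: 29.9
```

Emit:
drive_tool(
  rows=[
    [0,0,0,12,0,0,0],
    [0,0,0,30,0,0,0],
    [0,0,0,37,0,0,0],
    [0,0,0,36,0,0,0],
    [0,6,3,20,0,0,0],
  ],
)

```text
time_s: 22.1
tcp_pos: [0.468, 0.0974, 0.2229]
ee_rot: [[-0.142, -0.99, 0.005], [-0.99, 0.142, 0.002], [-0.003, -0.004, -1.0]]
wrist_force: [-0.2, -0.1, -2.1]
gripper_width: 0.524
gripper_force: 29.9
```

Emit:
drive_tool(
  rows=[
    [0,17,9,0,0,0,0],
    [0,30,15,0,0,0,0],
    [0,32,17,0,0,0,0],
    [0,32,17,0,0,0,0],
    [0,32,17,0,0,0,0],
  ],
)

```text
time_s: 22.52
tcp_pos: [0.6114, 0.1729, 0.2182]
ee_rot: [[-0.143, -0.99, -0.001], [-0.99, 0.143, -0.0], [0.0, 0.001, -1.0]]
wrist_force: [0.1, -0.0, -0.6]
gripper_width: 0.517
gripper_force: 29.9
```

Emit:
drive_tool(
  rows=[
    [0,32,16,0,0,0,0],
    [0,20,10,0,0,0,0],
    [0,12,6,0,0,0,0],
    [0,0,0,0,0,0,0],
    [0,0,0,0,0,0,0],
  ],
)

```text
time_s: 22.93
tcp_pos: [0.674, 0.2044, 0.2169]
ee_rot: [[-0.143, -0.99, -0.003], [-0.99, 0.143, -0.001], [0.002, 0.003, -1.0]]
wrist_force: [-0.1, -0.1, -2.2]
gripper_width: 0.52
gripper_force: 29.9
```

Emit:
drive_tool(
  rows=[
    [0,0,0,-15,0,0,0],
    [0,0,0,-25,0,0,0],
    [0,0,0,-25,0,0,0],
    [0,0,0,-16,0,0,0],
    [0,0,0,-10,0,0,0],
  ],
)

```text
time_s: 23.35
tcp_pos: [0.672, 0.2033, 0.1256]
ee_rot: [[-0.143, -0.99, -0.005], [-0.99, 0.143, -0.002], [0.002, 0.004, -1.0]]
wrist_force: [0.5, 0.0, -2.5]
gripper_width: 0.522
gripper_force: 29.9
```

Emit:
drive_tool(
  rows=[
    [0,0,0,-5,0,0,0],
    [0,0,0,-2,0,0,0],
    [0,0,0,-1,0,0,0],
    [0,0,0,0,0,0,0],
    [0,0,0,0,0,0,0],
  ],
)

```text
time_s: 23.77
tcp_pos: [0.675, 0.2046, 0.1214]
ee_rot: [[-0.142, -0.99, 0.002], [-0.99, 0.142, 0.001], [-0.001, -0.002, -1.0]]
wrist_force: [0.4, -0.0, -2.4]
gripper_width: 0.518
gripper_force: 29.9
```

Emit:
drive_tool(
  rows=[
    [0,0,0,-2,0,0,0],
    [0,0,0,-2,0,0,0],
    [0,0,0,-1,0,0,0],
    [0,0,0,-1,0,0,0],
    [0,0,0,-0.5,0,0,0],
  ],
)

```text
time_s: 24.18
tcp_pos: [0.6744, 0.2044, 0.1143]
ee_rot: [[-0.142, -0.99, 0.0], [-0.99, 0.142, -0.0], [0.0, -0.0, -1.0]]
wrist_force: [-2.6, 1.4, 3.5]
gripper_width: 0.522
gripper_force: 29.9
```

Emit:
drive_tool(
  rows=[
    [0,0,0,0,0,0,0],
    [0,0,0,0,0,0,0],
  ],
)

```text
time_s: 24.35
tcp_pos: [0.6744, 0.2044, 0.1142]
ee_rot: [[-0.142, -0.99, 0.0], [-0.99, 0.142, -0.0], [-0.0, -0.0, -1.0]]
wrist_force: [-2.3, -0.3, 2.8]
gripper_width: 0.525
gripper_force: 29.9
```

Contact. I'll release, rise, move aside and look.

Emit:
drive_tool(
  rows=[
    [60,0,0,0,0,0,0],
    [80,0,0,0,0,0,0],
    [100,0,0,0,0,0,0],
    [100,0,0,0,0,0,0],
    [100,0,0,0,0,0,0],
  ],
)

```text
time_s: 24.77
tcp_pos: [0.6746, 0.2043, 0.1133]
ee_rot: [[-0.143, -0.99, 0.0], [-0.99, 0.143, -0.0], [-0.0, -0.0, -1.0]]
wrist_force: [0.7, 0.7, 0.6]
gripper_width: 0.815
gripper_force: 0.0
```

Emit:
drive_tool(
  rows=[
    [100,0,0,10,0,0,0],
    [100,0,0,30,0,0,0],
    [100,0,0,35,0,0,0],
    [100,0,0,35,0,0,0],
    [100,0,0,20,0,0,0],
  ],
)

```text
time_s: 25.18
tcp_pos: [0.676, 0.2045, 0.2497]
ee_rot: [[-0.142, -0.99, 0.008], [-0.99, 0.142, 0.002], [-0.003, -0.007, -1.0]]
wrist_force: [1.2, -0.3, 1.0]
gripper_width: 0.995
gripper_force: 0.0
```

Emit:
drive_tool(
  rows=[
    [100,-30,10,0,0,0,0],
    [100,-35,10,0,0,0,0],
    [100,-35,10,0,0,0,0],
    [100,-35,10,0,0,0,0],
    [100,-30,10,0,0,0,0],
  ],
)

```text
time_s: 25.6
tcp_pos: [0.5076, 0.2544, 0.2446]
ee_rot: [[-0.143, -0.99, 0.001], [-0.99, 0.143, 0.001], [-0.001, -0.001, -1.0]]
wrist_force: [-0.5, 0.9, 0.7]
gripper_width: 0.998
gripper_force: 0.0
```

Emit:
drive_tool(
  rows=[
    [100,-30,20,0,0,0,0],
    [100,-20,20,0,0,0,0],
    [100,0,0,0,0,0,0],
    [100,0,0,0,0,0,0],
  ],
)

```text
time_s: 25.93
tcp_pos: [0.4587, 0.2954, 0.2449]
ee_rot: [[-0.14, -0.99, 0.002], [-0.99, 0.14, 0.001], [-0.002, -0.001, -1.0]]
wrist_force: [0.5, 0.4, 0.7]
gripper_width: 1.0
gripper_force: 0.0
```

```bash
python3 look.py 3
```

```text
top jar_red 0.88 topc [0.3875 0.0232 0.1215] 262 goal (0.6745, 0.204)
top jar_red 0.85 topc [0.3512 0.1523 0.1205] 262 goal (0.6745, 0.204)
top jar_red 0.77 topc [0.5188 0.0145 0.1207] 276 goal (0.6745, 0.204)
top jar_yellow 0.68 topc [0.6636 0.1167 0.1307] 265 goal (0.6648, 0.1177)
top jar_black 0.68 topc [0.6506 0.0357 0.1106] 260 goal (0.652, 0.0348)
top jar_violet 0.96 topc [ 0.6389 -0.0492  0.0915] 245 goal (0.6395, -0.0495)
scene jar_red 0.91 topc [0.6749 0.2023 0.1493] 158 goal (0.6745, 0.204)
scene jar_red 0.86 topc [0.3544 0.152  0.1193] 146 goal (0.6745, 0.204)
scene jar_red 0.76 topc [0.3895 0.0225 0.1191] 191 goal (0.6745, 0.204)
scene jar_yellow 0.75 topc [0.6658 0.1174 0.1294] 212 goal (0.6648, 0.1177)
scene jar_black 0.69 topc [0.6527 0.035  0.1098] 232 goal (0.652, 0.0348)
```

View pics/scene_3.png

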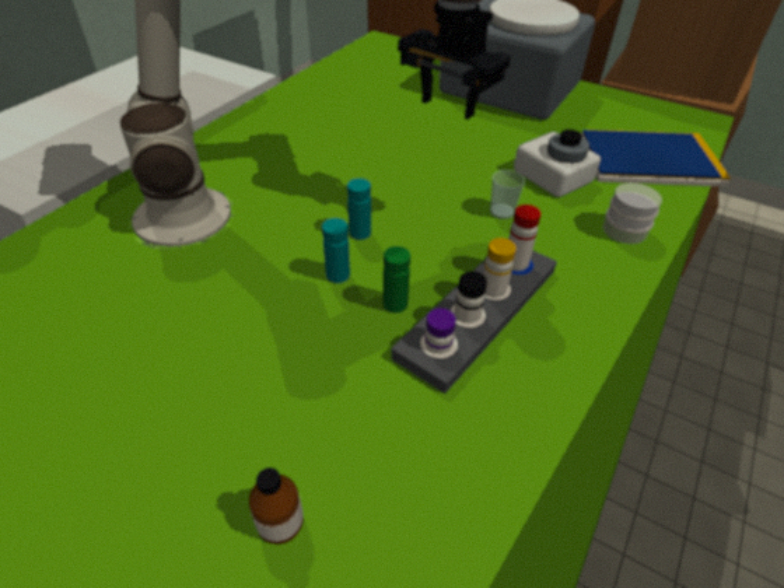

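The picture shows all four jars upright on their marks: red on blue at (525,240), yellow (499,268), black (470,298) and violet (439,332). The bottle and beaker have not moved, and the gripper is clear.

```bash
python3 -c "
from station import finish_job; print(finish_job())"
```

```text
the job is handed in; nothing more can be done
None
```

The four jars stand upright on the riser in order (red on blue, then yellow, black and violet), each within about 2 mm of its mark by the camera. They are released, the bottle and beaker were left alone, and the job was handed in at about 26 s; no verdict came back.

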